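Load the finishing caddy and hold its lid at the balance point

ROBOT

A 7-joint arm with a two-finger parallel gripper is mounted at the origin on the work surface. World frame = base frame: x ahead of the robot, y to its left, z up, the work surface at z = 0. Lengths are in m, angles in rad, forces in N, time in s.
With the tool pointing down it reaches from about 0.4 to 0.85 m from the base axis. Payload 10.4 kg.
Tool frame: the origin (TCP) lies at the very end of the fingers, on their centre line; the grasp point (between the pads) lies manip.grasp_offset behind it (manip.grasp_offset is the distance from the TCP to the grasp point, in m); z points along the fingers, x is the direction in which the jaws open and shut, and the axes are right-handed (so a half turn about z gives the same grasp; the last joint's range is limited). The gripper opens to 85 mm and grips with 20 to 120 N. Pads are 22 mm wide; open, the fingers measure 114 mm over their backs; the gripper's body (76 mm by 85 mm) begins 54 mm behind the grasp point. The pads swing forward as they close: fully open they stand 13 mm farther back than shut.
Start: joints at [-0.023, 0.332, -0.065, 1.46, 0.022, 1.35, -0.088], TCP at [0.625, 0, 0.231] pointing down, gripper open.
Joint ranges: [-2.6, 2.6], [-0.5, 2.12], [-1.47, 1.34], [0.16, 2.42], [-1.27, 4.41], [0.06, 2.06], [-2.6, 2.6]. Speed limits (rad/s): [2.22, 2.22, 2.79, 2.79, 3.14, 3.14, 3.14].

INTERFACE

Orientations are given as a unit quaternion [x, y, z, w].
In Python, from workcell import manip gives the robot as it stands.
- The arm moves only by the shell command python3 -m crank 'ROWS' [FORCE]. ROWS is JSON, a list that holds one entry, the list of rows, each a list of 7 numbers: the shift along the world's x, y, z in units of 60 mm (1.0 is 60 mm), then the turn, a rotation vector about the world's x, y, z in units of 5 degrees (1.0 is 5 degrees), then the finger opening in mm, from 0 to 85.4. A call has 1 to 8 rows; each row shifts and turns the commanded pose from where the row before left it; what a row does not reach is not made up. A row lasts 1/8 s, in which the tool goes at most 62.5 mm and 10.7 degrees, less where a joint would pass 70% of its speed; a pose out of reach is approached as far as the arm can. A call is refused whole if a number of a shift passes 1 or a number of a turn 1, either way. A call with a gripper value outside its range is refused whole. The fingers move at their own pace and stop on an object; FORCE is the grip in N (left out, the last holds). Time passes only in rows, so rows that do not move let the fingers close. It gives the time, the measured TCP pose, the force and the opening at its end, in the units of the state.
- manip.get_obs(): the state, without advancing time (a new reading comes with each control period).
- manip.camera(name): name is "scene" or "side" or "wrist"; returns (picture, depth): 420x560x3 uint8, blue, green, red; 420x560 float32, m along the optical axis (not along the pixel's ray), 0 where there is no reading.
- manip.get_calibration(name): a dict with "fx", "fy", "cx", "cy" (pixels), "rvec" (rotation vector, rad) and "tvec" (3), from world to camera coordinates, as OpenCV has them; the wrist camera has in their place "T_tool_cam" (4x4, takes a point from camera to tool coordinates, whose origin is the TCP and whose axes are the tool frame's). Camera axes: x right, y down, z forward; pixel columns grow to the right and rows downward; lengths in m; the calibration is good to about 2 mm. A picture is of the moment at which its call begins: read the wrist's pose just before it. get_calibration takes no time and is no camera call.
- manip.hand_in(): hands the job in, once; it reports no verdict.
The state is a dict: "clock": time; "joint_pos": joint angles; "joint_velocities": joint speeds; "tau": joint torques, N m; "position": TCP position; "ee_rot": TCP orientation; "ft_force": force on the tool from outside, world axes, zero at the start; "torque": the same for the moment, N m; "grip_width": opening from 0.0 (shut) to 1.0 (fully open).
Only numpy, scipy, OpenCV 4.12 (cv2) and the standard library are available. Lean on these libraries where they do the work, as an engineer would, in place of code of your own. Each camera call takes 0.05 s, during which the arm holds its last target.

TASK

Stand the two steel tins upright in the wooden caddy, one on the cork disc in the middle of each of the two empty cells, and let go of them. Then grip the steel bar on the free edge of the caddy's open lid, swing the lid gently up to its balance point, standing straight up where it would fall neither way, and finish still gripping the bar and holding it there, so that a stay can be screwed on. Never let the lid fall back or drop towards shut, do not tip the tins over, and leave everything else on the bench where it is.

Things in the scene. Friction and masses are not known exactly. Their poses are not given: they have to be found in the camera images.
- tin_a: Plain bright steel tin, an upright closed cylinder 44 mm in diameter and 80 mm tall with a groove 11 mm below its top, about 0.18 kg. It starts standing on the bench to the left of the caddy. Origin: centre of its underside; z up. The two tins are alike.
- tin_b: The second steel tin, same as tin_a: 44 mm diameter, 80 mm tall, origin at the centre of its underside.
- caddy: Open plywood caddy fixed to the bench, 204 mm square outside, walls 6 mm thick and 92 mm high, floor 6 mm. Low dividers (4 mm thick, tops 36 mm above the bench) make 2 x 2 cells 94 mm square, centres at x, y = +-49 mm in its frame. Origin: centre of underside. x axis parallel to the lid's hinge, which is on its -y side (robot's right); the lid leans open away from the cells. Yaw within 0.3 rad.
- cork_a: Cork disc, 64 mm diameter and 3 mm thick, glued to the floor in the middle of one of the two empty cells; a tin stands on it (either tin on either disc). Origin: centre of its underside, 6 mm above the bench; a tin standing on it has its underside 9 mm above the bench.
- cork_b: The second cork disc, in the middle of the other empty cell; same size.
- lid (a joint): Lid angle, rad: 0 shut flat on the caddy, growing as it opens; 1.571 standing straight up, its balance point (weight right above the hinge); 2.1 leaning open against its stop, where it starts. The hinge is nearly free, no spring: let go on either side of the balance point it falls that way. The lid is a flat plywood board 204 x 200 x 8 mm, about 0.4 kg with its bar.
- lid_hinge (a point): Middle of the lid's hinge axis, 97 mm above the bench, 106 mm from the caddy's centre towards the caddy's -y; the axis runs along the caddy's x axis.
- lid_bar (a point): Middle of the lid's round steel grip bar, 12 mm thick, 120 mm long, parallel to the hinge and 238 mm from its axis in the lid's plane, on a 10 mm rod at each end; open gap of 28 mm between bar and board. Pinched from above at its middle it can turn between the fingers. Lid leaning open: 302 mm above the bench, 120 mm beyond the hinge; lid straight up: 335 mm, right over the hinge.
- bottle_a: Bystander: amber glass bottle, 38 mm diameter and 80 mm tall, already standing in a cell of the caddy; it stays there. Origin: centre of its underside.
- bottle_b: Bystander: amber glass bottle, 38 mm diameter and 80 mm tall, already standing in a cell of the caddy; it stays there. Origin: centre of its underside.
- gouge_a: Bystander: carving gouge lying along world y on the bench between the tins' places, wooden handle, about 220 mm long, up to 28 mm high. Origin: underside, where handle meets blade.
- gouge_b: Bystander: longer carving gouge lying beyond the caddy, about 240 mm long. Origin: underside, where handle meets blade.
- mallet: Bystander: carver's round mallet of dark wood standing on its head, 80 mm diameter, 240 mm tall, to the right of the lid. Origin: centre of its underside.
- hone: Bystander: honing stone in a dark wooden holder, 190 x 75 x 28 mm, near the robot on the right. Origin: centre of its underside.
- brush_pot: Bystander: white ceramic pot, 84 mm diameter, 95 mm tall, far left. Origin: centre of its underside.
- offcut: Bystander: offcut of pale wood, 90 x 45 x 40 mm, near the robot on the left. Origin: centre of its underside.

How it is judged:
On the way, in this order (a step that is already met when the one before it is completed fails the run):
1. both tins stand upright on the cork discs in the two empty cells, one in each, let go and at rest (((horizontal distance between tin_a and cork_a below 0.024 m and z of tin_a in the frame of cork_a between 0 and 0.006 m and horizontal distance between tin_b and cork_b below 0.024 m and z of tin_b in the frame of cork_b between 0 and 0.006 m) or (horizontal distance between tin_a and cork_b below 0.024 m and z of tin_a in the frame of cork_b between 0 and 0.006 m and horizontal distance between tin_b and cork_a below 0.024 m and z of tin_b in the frame of cork_a between 0 and 0.006 m)) and angle between each of tin_a, tin_b's own z axis and vertical below 0.08 rad and contact force between the fingers and tin_a below 0.1 N and contact force between the fingers and tin_b below 0.1 N and linear speed of each of tin_a, tin_b below 0.02 m/s and value of joint lid above 1.8 rad), for 0.3 s.
2. the lid stands at its balance point, gripped by the fingers and still (value of joint lid between 1.5 and 1.64 rad and velocity of joint lid between -0.1 and 0.1 rad/s and contact force between the fingers and lid above 2 N), for 0.3 s.
At the end, for the whole second after the job is handed in: Tins upright (0.08 rad) on the cork discs, one in each empty cell (within 24 mm of the disc centre), untouched, at rest; lid between 1.50 and 1.64 rad, still (under 0.1 rad/s), gripped by the fingers (over 2 N) through the last second (all of step 2 and ((horizontal distance between tin_a and cork_a below 0.024 m and z of tin_a in the frame of cork_a between 0 and 0.006 m and horizontal distance between tin_b and cork_b below 0.024 m and z of tin_b in the frame of cork_b between 0 and 0.006 m) or (horizontal distance between tin_a and cork_b below 0.024 m and z of tin_a in the frame of cork_b between 0 and 0.006 m and horizontal distance between tin_b and cork_a below 0.024 m and z of tin_b in the frame of cork_a between 0 and 0.006 m)) and angle between each of tin_a, tin_b's own z axis and vertical below 0.08 rad and contact force between the fingers and tin_a below 0.1 N and contact force between the fingers and tin_b below 0.1 N and linear speed of each of tin_a, tin_b below 0.02 m/s); the arm keeps its last pose, push and grip.
It fails at once if the lid swings faster than 2 rad/s (falls or is flung) (velocity of joint lid above 2 rad/s or velocity of joint lid below -2 rad/s).
It fails at once if the lid drops towards shut (below 1.2 rad) (value of joint lid below 1.2 rad).
It fails at once if a tin is tipped over (more than 0.8 rad) (angle between any of tin_a, tin_b's own z axis and vertical above 0.8 rad).
It fails at once if a bottle in the caddy is shifted by more than 20 mm, or another bystander by more than 30 mm (distance of any of bottle_a, bottle_b from where it was at the start of the episode above 0.02 m or distance of any of gouge_a, gouge_b, mallet, hone, brush_pot, offcut from where it was at the start of the episode above 0.03 m).
It fails at once if a bottle, the mallet or the pot is knocked over (angle between any of bottle_a, bottle_b, mallet, brush_pot's own z axis and vertical above 0.5 rad).
It also fails if it takes over 58 s, if anything falls off the work surface, if the arm or the gripper's body presses on something with over 40 N, if the wrist force passes 120 N, or if a joint passes its speed limit or range.

## Working session

There is one attempt and no reset: what is moved stays moved. The work goes in short steps, Python scripts to look and compute and a shell command to move; the robot and the scene stay as the last step left them, time stands still between calls to the robot, and variables do not carry over. Pictures are saved under pics/ and viewed, and the job is handed in when it is done.

```bash
ls; mkdir -p pics; cat > h.py <<'E'
import numpy as np, cv2
from workcell import manip
def K(c): return np.array([[c['fx'],0,c['cx']],[0,c['fy'],c['cy']],[0,0,1]])
def Tcw(name,obs=None):
    c=manip.get_calibration(name)
    if 'T_tool_cam' in c:
        from scipy.spatial.transform import Rotation as R
        obs=obs or manip.get_obs()
        T=np.eye(4);T[:3,:3]=R.from_quat(obs['ee_rot']).as_matrix();T[:3,3]=obs['position']
        return T@np.array(c['T_tool_cam']),c
    T=np.eye(4);T[:3,:3]=cv2.Rodrigues(np.array(c['rvec'],float))[0];T[:3,3]=np.array(c['tvec']).ravel()
    return np.linalg.inv(T),c
def unproj(T,c,u,v,d):
    p=np.array([(u-c['cx'])/c['fx']*d,(v-c['cy'])/c['fy']*d,d]);return T[:3,:3]@p+T[:3,3]
def snap(name,tag):
    obs=manip.get_obs();T,c=Tcw(name,obs)
    im,d=manip.camera(name)
    cv2.imwrite(f'pics/{tag}.png',im);np.savez(f'{tag}.npz',im=im,d=d,T=T,**{k:c[k] for k in('fx','fy','cx','cy')})
    return im,d,T,c
def load(tag):
    z=np.load(f'{tag}.npz');return z['im'],z['d'],z['T'],{k:float(z[k]) for k in('fx','fy','cx','cy')}
def cloud(tag):
    im,d,T,c=load(tag);v,u=np.mgrid[:d.shape[0],:d.shape[1]]
    p=np.stack([(u-c['cx'])/c['fx']*d,(v-c['cy'])/c['fy']*d,d],-1)
    return p@T[:3,:3].T+T[:3,3],d>0,im
E
python3 - <<'E'
from h import *
for n in('scene','side','wrist'):
    snap(n,n+'0')
o=manip.get_obs();print({k:np.round(v,3) for k,v in o.items()},manip.grasp_offset)
for n in('scene','side'):
    T,c=Tcw(n);print(n,T.round(2).tolist(),c['fx'])
print(manip.get_calibration('wrist'))
E
```

```text
pics
{'clock': np.float64(0.15), 'joint_pos': array([-0.023,  0.333, -0.065,  1.461,  0.022,  1.35 , -0.088]), 'joint_velocities': array([ 0.   , -0.002, -0.001, -0.002,  0.001, -0.   ,  0.001]), 'tau': array([ 1.0000e-03, -6.2583e+01,  5.0000e-02, -3.9185e+01,  1.6000e-02,
        7.0000e-03, -0.0000e+00]), 'position': array([0.625, 0.   , 0.231]), 'ee_rot': array([ 1.   ,  0.   , -0.001,  0.   ]), 'ft_force': array([0.28 , 0.965, 0.186]), 'torque': array([-0.028, -0.025,  0.013]), 'grip_width': np.float64(1.004)} 0.0187
scene [[-0.8, 0.36, -0.47, 1.05], [0.59, 0.49, -0.64, 0.63], [0.0, -0.79, -0.61, 0.73], [0.0, 0.0, 0.0, 1.0]] 385.08912365576793
side [[-0.74, -0.39, 0.54, -0.1], [-0.67, 0.46, -0.59, 0.64], [-0.02, -0.8, -0.6, 0.8], [0.0, 0.0, 0.0, 1.0]] 456.4513544578103
{'fx': 299.0164112952711, 'fy': 299.0164112952711, 'cx': 275.6955525206031, 'cy': 209.5582470084236, 'T_tool_cam': array([[ 9.99999763e-01, -5.44769705e-04,  4.20507044e-04,
        -8.32412474e-05],
       [ 3.83121103e-04,  9.48285771e-01,  3.17417626e-01,
        -8.22187871e-02],
       [-5.71680353e-04, -3.17417390e-01,  9.48285755e-01,
        -1.41079137e-01],
       [ 0.00000000e+00,  0.00000000e+00,  0.00000000e+00,
         1.00000000e+00]])}
```

View pics/scene0.png

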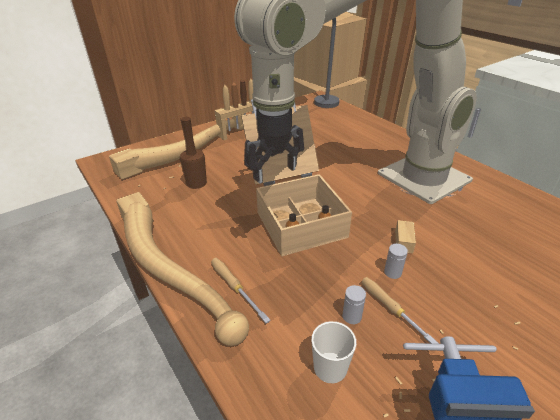

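View pics/side0.png

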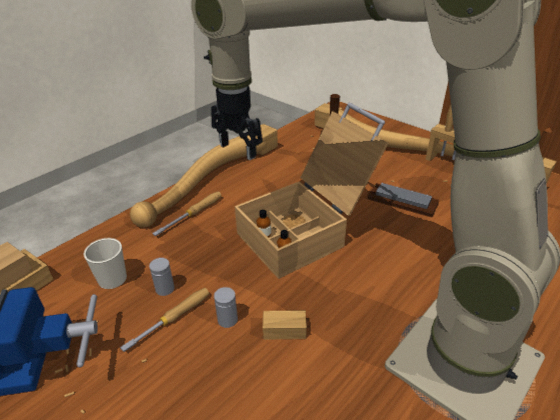

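View pics/wrist0.png

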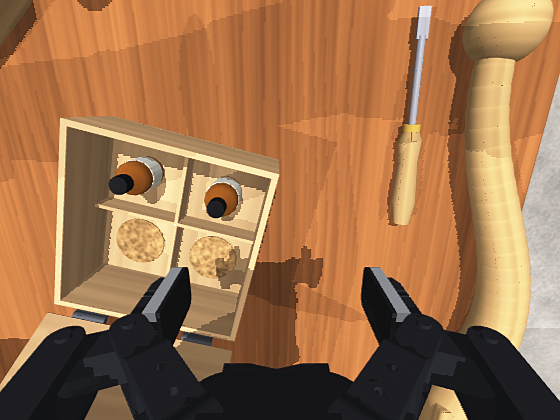

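The scene picture shows tins at about (354,304) and (396,260), with the gouge between them and the caddy at (303,212). The side picture shows the tins at (162,277) and (226,307) and the lid bar at (360,118). The wrist picture shows the corks at (140,240) and (212,257), and the bottles in the +y row. Next I measure the tins, caddy and lid.

```bash
python3 - <<'E'
from h import *
for tag,wins in (('scene0',[('tinB',342,366,284,325),('tinA',384,409,243,280),('pot',312,356,325,380)]),('side0',[('tinB',150,174,258,296),('tinA',214,238,287,328),('pot',84,128,240,288)])):
    P,m,im=cloud(tag)
    for n,u0,u1,v0,v1 in wins:
        q=P[v0:v1,u0:u1][m[v0:v1,u0:u1]]
        q=q[(q[:,2]>.01)&(q[:,2]<.12)]
        top=q[q[:,2]>np.percentile(q[:,2],98)-.004]
        # fit circle to side points
        s=q[(q[:,2]>.015)&(q[:,2]<.062)]
        A=np.c_[2*s[:,:2],np.ones(len(s))];x=np.linalg.lstsq(A,(s[:,:2]**2).sum(1),rcond=None)[0]
        r=np.sqrt(x[2]+x[0]**2+x[1]**2)
        print(tag,n,'top mid',((top.min(0)+top.max(0))/2).round(4),'zmax',q[:,2].max().round(4),'fit',x[:2].round(4),r.round(4),len(q))
P,m,im=cloud('wrist0')
for n,u,v in (('corkL',140,240),('corkR',212,257),('wall tl',64,122),('tr',276,166),('br',236,335),('bl',60,302)):
    print(n,P[v,u].round(4),m[v,u])
# caddy rim points: z .088-.096
M=m&(abs(P[...,2]-.092)<.004);M[:, 300:]=0; M[350:]=0
q=P[M];print(len(q));r=cv2.minAreaRect((q[:,:2]*1000).astype(np.float32));print('rim',r)
# cork color
E
python3 - <<'E'
import cv2
im=cv2.imread('pics/side0.png')
cv2.imwrite('pics/s_lid.png',cv2.resize(im[80:280,220:420],None,fx=3,fy=3,interpolation=2))
im=cv2.imread('pics/wrist0.png')
cv2.imwrite('pics/w_c.png',cv2.resize(im[100:370,30:300],None,fx=2.2,fy=2.2,interpolation=2))
E
```

```text
scene0 tinB top mid [0.6425 0.2888 0.0849] zmax 0.0932 fit [0.5934 0.2614] 0.0411 666
scene0 tinA top mid [0.433  0.2393 0.0788] zmax 0.0813 fit [0.404  0.2221] 0.0517 579
scene0 pot top mid [0.7334 0.3395 0.0931] zmax 0.096 fit [0.7345 0.3407] 0.035 1914
side0 tinB top mid [0.6098 0.276  0.0828] zmax 0.0857 fit [0.6087 0.2766] 0.0206 645
side0 tinA top mid [0.4315 0.2412 0.0824] zmax 0.0854 fit [0.4311 0.2409] 0.021 714
side0 pot top mid [0.7317 0.3415 0.0968] zmax 0.1002 fit [0.7312 0.341 ] 0.0355 1518
corkL [ 0.4439 -0.0825  0.0073] True
corkR [ 0.538  -0.1077  0.0072] True
wall tl [0.4336 0.0715 0.0909] True
tr [0.6249 0.0245 0.0519] True
br [ 0.5636 -0.2455 -0.0017] True
bl [ 0.3853 -0.1202  0.09  ] True
4804
rim ((501.4058837890625, -52.74726867675781), (213.00100708007812, 204.8865203857422), 75.33322143554688)
```

View pics/s_lid.png

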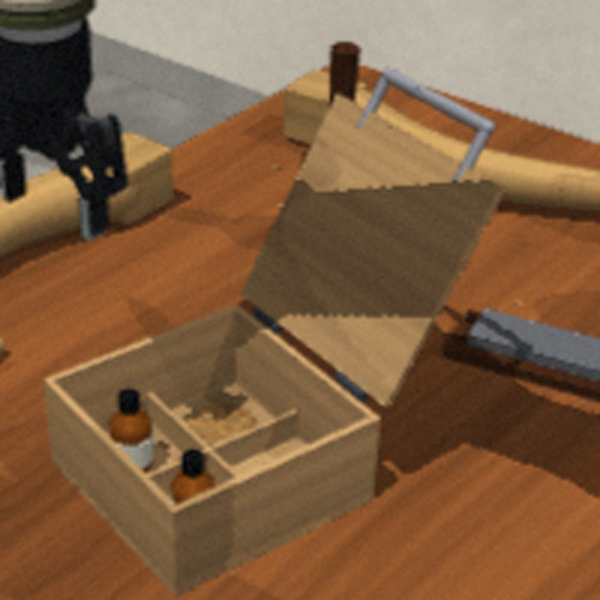

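View pics/w_c.png

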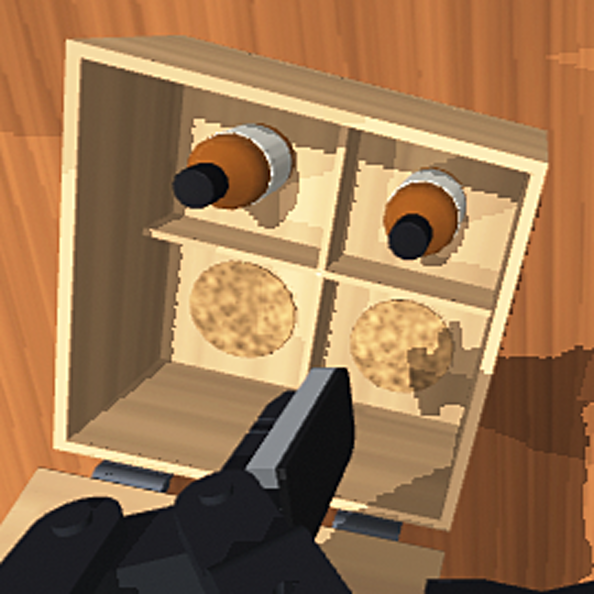

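The tins come out at about (0.431, 0.241) and (0.609, 0.276), the caddy yaw at about -14.7°, and the corks at (0.444, -0.083) and (0.538, -0.108). The 98 mm spacing between corks is as expected. I move over tin_a and turn to the caddy yaw, then look with the wrist camera.

```bash
python3 -m crank '[[[-0.4,0.5,0,0,0,-1,85],[-0.55,0.7,0,0,0,-1,85],[-0.55,0.7,0,0,0,-1,85],[-0.55,0.7,0,0,0,0,85],[-0.55,0.7,-0.2,0,0,0,85],[-0.4,0.5,-0.2,0,0,0,85],[-0.23,0.22,0,0,0,0,85],[0,0,0,0,0,0,85]]]' 40
python3 - <<'E'
from h import *
snap('wrist','w1');snap('scene','sc1')
print(manip.get_obs()['position'])
E
```

```text
clock: 1.15
position: [0.4311, 0.2415, 0.2078]
ee_rot: [0.992, -0.13, 0.0, -0.0]
ft_force: [0.0, -0.3, 0.8]
grip_width: 0.996
[0.43245725 0.23998933 0.20778721]
```

View pics/w1.png

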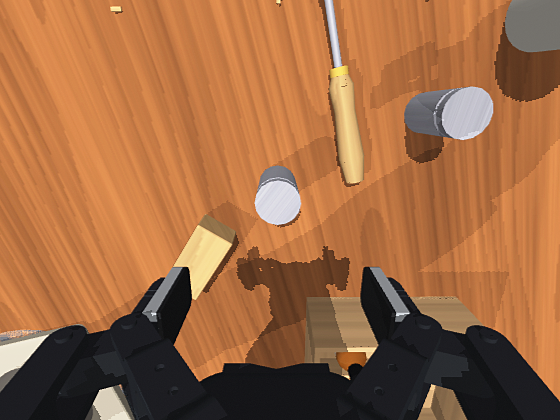

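View pics/sc1.png

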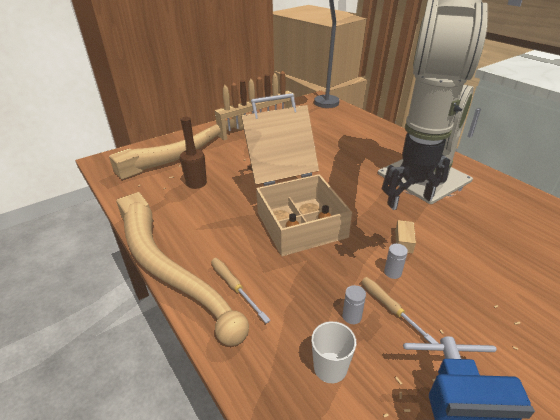

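The wrist picture shows tin_a's top at about (278,201), right under the jaws, with tin_b's top at (467,113). The offcut at (205,255) is clear of the fingers. Next I check these against the side view.

```bash
python3 - <<'E'
from h import *
P,m,im=cloud('w1')
for n,u0,u1,v0,v1 in(('A',245,310,160,235),('B',400,500,75,145)):
    M=m&(abs(P[...,2]-.08)<.004);W=np.zeros_like(M);W[v0:v1,u0:u1]=1;M&=W
    q=P[M];vv,uu=np.nonzero(M);print(n,q.mean(0).round(4),((q.max(0)+q.min(0))/2).round(4),np.ptp(q,0).round(4),np.median(q[:,2]).round(4),uu.mean(),vv.mean())
P,m,im=cloud('sc1')
for n,u,v in (('barL',254,100),('barR',295,96),('lid tl',250,113),('lid tr',303,108),('hinge l',259,184),('hinge r',316,172)):
    w=P[v-1:v+2,u-1:u+2].reshape(-1,3);print(n,P[v,u].round(4),w[:,2].min().round(3),w[:,2].max().round(3))
im=cv2.imread('pics/sc1.png');cv2.imwrite('pics/sc1c.png',cv2.resize(im[70:270,220:380],None,fx=3.7,fy=3,interpolation=2)[:600])
E
```

```text
A [0.4323 0.2404 0.0785] [0.4321 0.2398 0.0783] [0.0433 0.0435 0.0045] 0.0785 277.23067331670825 201.97381546134665
B [0.6099 0.2761 0.0785] [0.6101 0.2755 0.0785] [0.0438 0.0432 0.0049] 0.0785 466.0720221606648 112.68328716528163
barL [ 0.5025 -0.2773  0.3049] 0.301 0.308
barR [-0.3686 -1.2189 -0.1787] -0.19 -0.003
lid tl [ 0.2011 -0.8152 -0.0015] -0.002 0.726
lid tr [ 0.37   -0.2191  0.2676] 0.261 0.269
hinge l [ 0.487  -0.3002 -0.0007] -0.002 0.101
hinge r [ 0.2826 -0.2451 -0.0013] -0.004 0.101
```

View pics/sc1c.png

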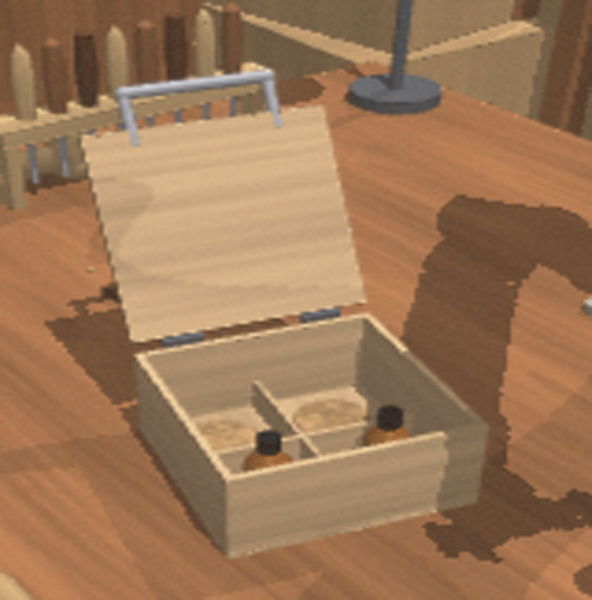

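Tin_a is at (0.432, 0.240) and its top is at 0.0785, which agrees with the side view and the 80 mm given. I descend, grip and lift.

```bash
python3 -m crank '[[[0,0,-0.6,0,0,0,85],[0,0,-0.7,0,0,0,85],[0,0,-0.6,0,0,0,85],[0,0,-0.5,0,0,0,85],[0,0,-0.35,0,0,0,85],[0,0,-0.2,0,0,0,85],[0,0,0,0,0,0,30],[0,0,0,0,0,0,30]]]' 40; python3 -m crank '[[[0,0,0,0,0,0,30],[0,0,0,0,0,0,30],[0,0,0,0,0,0,30],[0,0,0,0,0,0,30]]]'
```

```text
clock: 2.25
position: [0.432, 0.2413, 0.0312]
ee_rot: [0.991, -0.131, 0.001, -0.0]
ft_force: [-0.0, -0.0, 1.0]
grip_width: 0.601
clock: 2.75
position: [0.4321, 0.2415, 0.0315]
ee_rot: [0.991, -0.131, 0.001, -0.0]
ft_force: [-0.6, -1.0, 6.7]
grip_width: 0.504
```

```bash
python3 -m crank '[[[0,0,0.3,0,0,0,30],[0,0,0.5,0,0,0,30],[0,0,0.6,0,0,0,30],[0,0,0.5,0,0,0,30],[0,0,0.2,0,0,0,30],[0,-0.3,0,0,0,0,30],[0.05,-0.6,0,0,0,0,30],[0.05,-0.7,0,0,0,0,30]]]'; python3 -m crank '[[[0.05,-0.75,0,0,0,0,30],[0.05,-0.75,0,0,0,0,30],[0,-0.75,0,0,0,0,30],[0,-0.7,0,0,0,0,30],[0,-0.5,0,0,0,0,30],[0,-0.36,0,0,0,0,30],[0,0,0,0,0,0,30],[0,0,0,0,0,0,30]]]'
python3 - <<'E'
from h import *
snap('wrist','w2');snap('side','sd2')
print(manip.get_obs()['position'])
E
```

```text
clock: 3.75
position: [0.4362, 0.143, 0.1547]
ee_rot: [0.991, -0.13, -0.001, 0.001]
ft_force: [0.8, -0.1, -2.2]
grip_width: 0.506
clock: 4.75
position: [0.4424, -0.0832, 0.1554]
ee_rot: [0.991, -0.131, -0.001, -0.0]
ft_force: [0.4, 0.4, -2.3]
grip_width: 0.508
[ 0.44286576 -0.08274967  0.15583805]
```

View pics/w2.png

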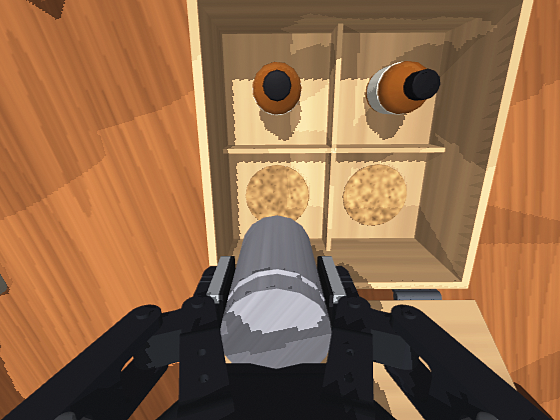

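View pics/sd2.png

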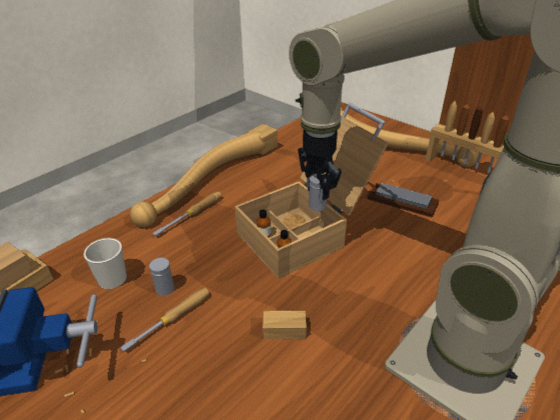

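The tin is held. The wrist picture shows the corks at about (278,194) and (374,195), with the divider horizontal, so the yaw matches. I triangulate the corks from the two wrist positions.

```bash
python3 - <<'E'
from h import *
def ray(tag,u,v):
    im,d,T,c=load(tag);r=T[:3,:3]@np.array([(u-c['cx'])/c['fx'],(v-c['cy'])/c['fy'],1]);return T[:3,3],r/np.linalg.norm(r)
def tri(*rs):
    A=sum(np.eye(3)-np.outer(r,r) for o,r in rs);b=sum((np.eye(3)-np.outer(r,r))@o for o,r in rs);return np.linalg.solve(A,b)
def onz(r,z): o,d=r;return o+d*(z-o[2])/d[2]
for n,a,b in(('L',(140.7,240.5),(278,194)),('R',(212.5,257),(374.5,194.5))):
    ra,rb=ray('wrist0',*a),ray('w2',*b);print(n,'tri',tri(ra,rb).round(4),'z=.009:',onz(ra,.009).round(4),onz(rb,.009).round(4))
P,m,im=cloud('w2');print(P[194,374].round(4),P[180,278].round(4))
E
```

```text
L tri [ 0.4451 -0.0821  0.0084] z=.009: [ 0.4455 -0.0824  0.009 ] [ 0.4449 -0.0815  0.009 ]
R tri [ 0.5384 -0.108   0.0064] z=.009: [ 0.5391 -0.1068  0.009 ] [ 0.5377 -0.1069  0.009 ]
[ 0.5377 -0.1068  0.0075] [ 0.4485 -0.0679  0.0082]
```

Cork L is at (0.445, -0.082) at z≈8 mm, as it should be. I lower the tin 115 mm.

```bash
python3 -m crank '[[[0.03,0,-0.2,0,0,0,30],[0,0.01,-0.4,0,0,0,30],[0,0,-0.4,0,0,0,30],[0,0,-0.35,0,0,0,30],[0,0,-0.25,0,0,0,30],[0,0,-0.15,0,0,0,30],[0,0,-0.1,0,0,0,30],[0,0,-0.03,0,0,0,30]]]'; python3 -m crank '[[[0,0,0,0,0,0,30],[0,0,0,0,0,0,30]]]'
```

```text
clock: 5.85
position: [0.446, -0.0829, 0.0445]
ee_rot: [0.991, -0.131, 0.001, -0.0]
ft_force: [-1.8, 0.4, 14.4]
grip_width: 0.503
clock: 6.1
position: [0.4462, -0.0829, 0.0445]
ee_rot: [0.991, -0.131, 0.001, -0.0]
ft_force: [1.8, -0.1, 6.2]
grip_width: 0.506
```

Contact (+6 N against -2.3 N hanging). I release to 62 mm and lift out.

```bash
python3 -m crank '[[[0,0,0,0,0,0,62],[0,0,0,0,0,0,62],[0,0,0,0,0,0,62],[0,0,0,0,0,0,62],[0,0,0.2,0,0,0,62],[0,0,0.4,0,0,0,62],[0,0,0.6,0,0,0,62],[0,0,0.7,0,0,0,62]]]'
python3 - <<'E'
from h import *
snap('wrist','w3')
E
```

```text
clock: 7.1
position: [0.4443, -0.0827, 0.1587]
ee_rot: [0.991, -0.131, -0.001, 0.0]
ft_force: [-0.1, 0.1, -0.1]
grip_width: 0.721
```

View pics/w3.png

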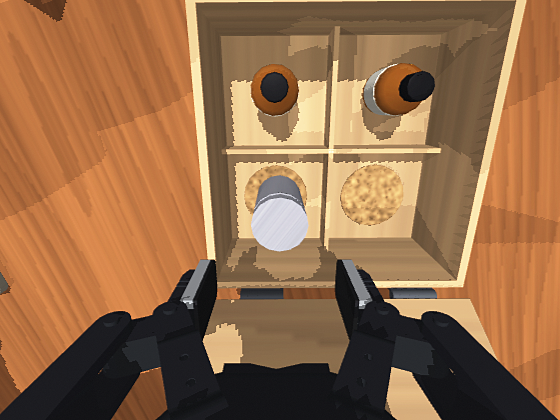

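```bash
python3 - <<'E'
from h import *
P,m,im=cloud('w3')
M=m&(abs(P[...,2]-.088)<.005);W=np.zeros_like(M);W[170:255,245:315]=1;M&=W
q=P[M];print(q.mean(0).round(4),((q.max(0)+q.min(0))/2).round(4),np.ptp(q,0).round(4))
E
python3 -m crank '[[[0.1,0.3,0,0,0,0,85],[0.25,0.55,0,0,0,0,85],[0.32,0.7,0,0,0,0,85],[0.36,0.76,0,0,0,0,85],[0.36,0.76,0,0,0,0,85],[0.36,0.76,0,0,0,0,85],[0.36,0.76,0,0,0,0,85],[0.3,0.7,0,0,0,0,85]]]';  python3 -m crank '[[[0.22,0.45,0,0,0,0,85],[0.13,0.24,0,0,0,0,85],[0,0,0,0,0,0,85],[0,0,-0.2,0,0,0,85]]]'
```

```text
[ 0.4465 -0.0834  0.0874] [ 0.4463 -0.0843  0.0864] [0.0435 0.0438 0.0067]
clock: 8.15
position: [0.59, 0.2362, 0.1576]
ee_rot: [0.991, -0.13, -0.0, 0.0]
ft_force: [0.6, 0.1, 1.2]
grip_width: 0.995
clock: 8.65
position: [0.611, 0.2752, 0.146]
ee_rot: [0.991, -0.131, 0.001, -0.0]
ft_force: [-0.9, -0.3, -0.8]
grip_width: 0.992
```

Tin A stands at (0.4465, -0.084), about 2 mm from the cork centre, with its top at 0.0874. The tool is over tin B (0.610, 0.276), so I descend 0.113 and grip.

```bash
python3 -m crank '[[[-0.02,0.01,-0.4,0,0,0,85],[0,0,-0.5,0,0,0,85],[0,0,-0.4,0,0,0,85],[0,0,-0.3,0,0,0,85],[0,0,-0.2,0,0,0,85],[0,0,-0.06,0,0,0,85],[0,0,0,0,0,0,85],[0,0,0,0,0,0,30]]]'; python3 -m crank '[[[0,0,0,0,0,0,30],[0,0,0,0,0,0,30],[0,0,0,0,0,0,30],[0,0,0,0,0,0,30],[0,0,0,0,0,0,30]]]' 45
```

```text
clock: 9.65
position: [0.6099, 0.2769, 0.0348]
ee_rot: [0.991, -0.131, 0.001, -0.0]
ft_force: [0.1, -0.1, -0.4]
grip_width: 0.813
clock: 10.28
position: [0.6098, 0.2768, 0.0347]
ee_rot: [0.991, -0.131, 0.0, -0.0]
ft_force: [-0.3, -1.7, 4.9]
grip_width: 0.502
```

```bash
python3 -m crank '[[[0,0,0.3,0,0,0,30],[0,0,0.5,0,0,0,30],[0,0,0.6,0,0,0,30],[0,0,0.5,0,0,0,30],[0,0,0.2,0,0,0,30],[-0.1,-0.3,0,0,0,0,30],[-0.1,-0.6,0,0,0,0,30],[-0.13,-0.7,0,0,0,0,30]]]'; python3 -m crank '[[[-0.15,-0.75,0,0,0,0,30],[-0.15,-0.75,0,0,0,0,30],[-0.15,-0.8,0,0,0,0,30],[-0.15,-0.8,0,0,0,0,30],[-0.15,-0.75,0,0,0,0,30],[-0.1,-0.6,0,0,0,0,30],[-0.02,-0.35,0,0,0,0,30],[0,0,0,0,0,0,30]]]'
python3 - <<'E'
from h import *
snap('wrist','w4')
print(manip.get_obs()['position'])
E
```

```text
clock: 11.28
position: [0.5888, 0.18, 0.1591]
ee_rot: [0.992, -0.13, -0.001, 0.0]
ft_force: [0.6, -0.1, -1.4]
grip_width: 0.504
clock: 12.28
position: [0.5367, -0.1092, 0.1595]
ee_rot: [0.991, -0.132, -0.0, 0.0]
ft_force: [0.4, 0.6, -2.2]
grip_width: 0.505
[ 0.53704562 -0.1074198   0.15951508]
```

View pics/w4.png

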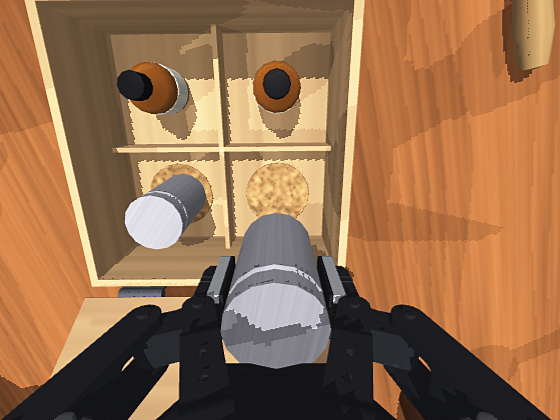

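Tin B is held over the right cork at about (277,193), and tin A is standing at (156,220). I lower by 1.92 units.

```bash
python3 -m crank '[[[0.01,0.01,-0.2,0,0,0,30],[0.01,0,-0.4,0,0,0,30],[0,0,-0.4,0,0,0,30],[0,0,-0.35,0,0,0,30],[0,0,-0.25,0,0,0,30],[0,0,-0.15,0,0,0,30],[0,0,-0.1,0,0,0,30],[0,0,-0.04,0,0,0,30]]]'; python3 -m crank '[[[0,0,0,0,0,0,30],[0,0,0,0,0,0,30]]]'
```

```text
clock: 13.32
position: [0.5388, -0.1067, 0.0466]
ee_rot: [0.991, -0.131, 0.0, -0.0]
ft_force: [0.1, -0.9, -0.7]
grip_width: 0.507
clock: 13.58
position: [0.5389, -0.1069, 0.047]
ee_rot: [0.991, -0.131, 0.0, -0.0]
ft_force: [0.3, 0.6, -1.0]
grip_width: 0.507
```

```bash
python3 -m crank '[[[0,0,-0.03,0,0,0,30],[0,0,-0.02,0,0,0,30],[0,0,0,0,0,0,30]]]'
```

```text
clock: 13.95
position: [0.5395, -0.1069, 0.0456]
ee_rot: [0.991, -0.131, 0.001, -0.0]
ft_force: [-8.7, 1.7, 17.6]
grip_width: 0.505
```

```bash
python3 -m crank '[[[0,0,0.02,0,0,0,40],[0,0,0,0,0,0,62],[0,0,0,0,0,0,62],[0,0,0,0,0,0,62],[0,0,0.2,0,0,0,62],[0,0,0.4,0,0,0,62],[0,0,0.6,0,0,0,62],[0,0,0.7,0,0,0,62]]]'
python3 - <<'E'
from h import *
snap('wrist','w5');snap('side','sd5');snap('scene','sc5')
P,m,im=cloud('w5')
M=(m&(abs(P[...,2]-.088)<.006)).astype(np.uint8);M[:165]=0;M[258:]=0
n,l,s,c=cv2.connectedComponentsWithStats(M)
for i in range(1,n):
    if s[i][4]>1000:
        q=P[l==i];print(s[i],q.mean(0).round(4),((q.max(0)+q.min(0))/2).round(4),np.ptp(q,0).round(4))
E
```

```text
clock: 14.95
position: [0.5386, -0.1069, 0.16]
ee_rot: [0.991, -0.131, 0.0, 0.0]
ft_force: [0.3, -0.8, -0.1]
grip_width: 0.721
[  62  165   36   93 1440] [ 0.3993 -0.0592  0.0884] [ 0.3984 -0.0618  0.0871] [0.0247 0.0752 0.0101]
[ 248  195   57   55 2454] [ 0.5388 -0.1065  0.0874] [ 0.5386 -0.1075  0.0859] [0.0432 0.0435 0.0079]
[ 124  196   60   56 2518] [ 0.4476 -0.0834  0.0873] [ 0.4466 -0.0844  0.0858] [0.0442 0.0439 0.0075]
```

View pics/w5.png

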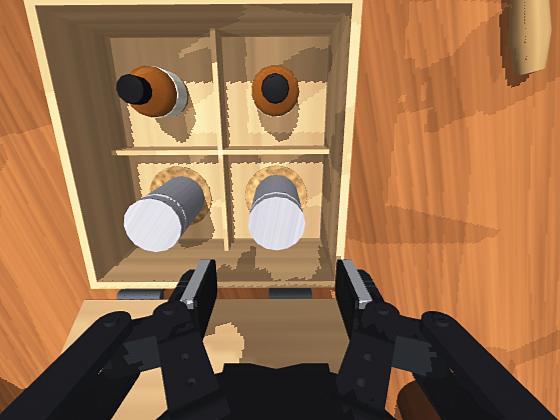

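View pics/sd5.png

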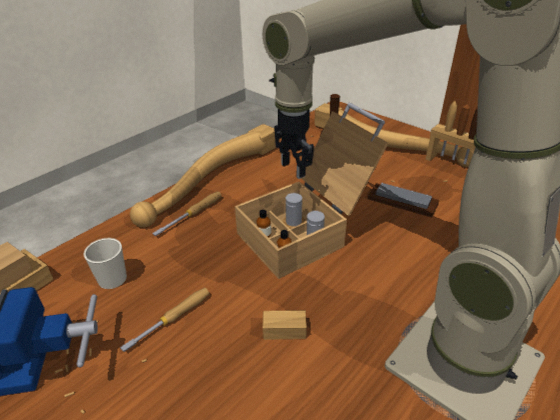

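View pics/sc5.png

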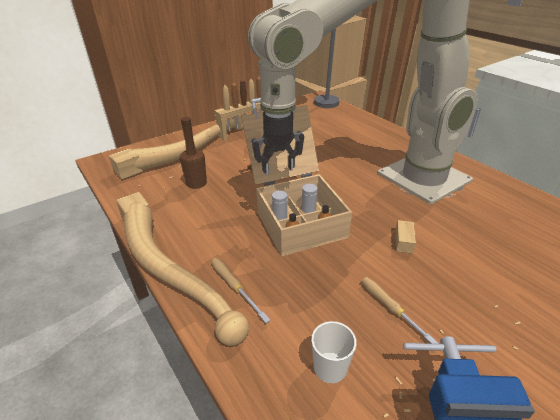

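Both tins stand on their corks: B at (0.539, -0.107), A at (0.447, -0.084). Both tops are at about 0.087, and nothing else has moved. Now I triangulate the bar ends between scene (252.4,100.7), (293.2,95) and side (349.3,104), (383.3,122.3).

```bash
python3 - <<'E'
from h import *
def ray(tag,u,v):
    im,d,T,c=load(tag);r=T[:3,:3]@np.array([(u-c['cx'])/c['fx'],(v-c['cy'])/c['fy'],1]);return T[:3,3],r/np.linalg.norm(r)
def tri(*rs):
    A=sum(np.eye(3)-np.outer(r,r) for o,r in rs);b=sum((np.eye(3)-np.outer(r,r))@o for o,r in rs);p=np.linalg.solve(A,b);return p.round(4),[round(float(np.linalg.norm(np.cross(p-o,r))),4) for o,r in rs]
a=tri(ray('sc1',252.4,100.7),ray('side0',349.3,104));b=tri(ray('sc1',293.2,95),ray('side0',383.3,122.3));print(a,b,(a[0]+b[0])/2,np.linalg.norm(a[0]-b[0]))
# depth cloud of bar
for t in('sc1','side0'):
    P,m,im=cloud(t)
    x=np.array([.966,-.259]);y=np.array([.259,.966]);h=np.array([.4769,-.1496])
    r=P[...,:2]-h;M=m&(abs(r@x)<.075)&(r@y<-.05)&(r@y>-.2)&(P[...,2]>.285)&(P[...,2]<.34)
    q=P[M];print(t,len(q),'x',np.percentile((q[:,:2]-h)@x,[2,98]).round(4),'y',np.percentile((q[:,:2]-h)@y,[10,50,90]).round(4),'z',np.percentile(q[:,2],[5,50,95]).round(4))
    M=m&(abs(r@x)<.09)&(r@y<-.01)&(r@y>-.12)&(P[...,2]>.12)&(P[...,2]<.27);q=P[M];Y=(q[:,:2]-h)@y
    f=np.polyfit(q[:,2],Y,1);print('lid face angle',np.pi/2-np.arctan(f[0]),'y at z.097',np.polyval(f,.097))
E
```

```text
(array([ 0.5041, -0.2846,  0.3027]), [0.0018, 0.0018]) (array([ 0.3834, -0.2512,  0.3026]), [0.0022, 0.0022]) [ 0.44375 -0.2679   0.30265] 0.12523601718355626
sc1 216 x [-0.0615  0.0652] y [-0.1221 -0.1182 -0.1135] z [0.2897 0.3019 0.3068]
lid face angle 2.1000892212370648 y at z.097 0.0005721810928502741
side0 271 x [-0.0668  0.0606] y [-0.1214 -0.1171 -0.1114] z [0.2891 0.3052 0.3105]
lid face angle 2.099625269839586 y at z.097 0.0036319242736295443
```

The bar middle comes out at (0.444, -0.267, 0.303) from triangulation and (0.4455, -0.266, 0.302) from the cork frame, so they agree. The bar is 125 mm end to end and the lid is at 2.10 rad. I check the joints before choosing which way to turn.

```bash
python3 - <<'E'
from h import *
o=manip.get_obs();print(o['joint_pos'].round(3),o['position'],o['clock'])
E
python3 -m crank '[[[0,0,0.3,0,0,0,40],[0,0,0.5,0,0,0,40],[0,0,0.6,0,0,0,40],[0,0,0.6,0,0,1,40],[0,0,0.6,0,0,1,40],[0,0,0.5,0,0,1,40],[0,0,0.3,0,0,1,40],[0,0,0.1,0,0,1,40]]]'
python3 - <<'E'
from h import *
o=manip.get_obs();print(o['joint_pos'].round(3),o['position'],o['clock'])
E
```

```text
[ 0.082  0.215  0.035  1.758 -0.008  1.163 -0.143] [ 0.54044224 -0.10710199  0.16160077] 15.1
clock: 16.1
position: [0.5388, -0.1068, 0.3702]
ee_rot: [0.996, 0.089, 0.001, 0.0]
ft_force: [0.9, -0.1, -0.1]
grip_width: 0.469
[ 0.096  0.127  0.018  1.424 -0.002  1.59   0.292] [ 0.53875083 -0.10681473  0.37021202] 16.1
```

```bash
python3 -m crank '[[[-0.1,-0.2,0,0,0,1,40],[-0.2,-0.35,0,0,0,1,40],[-0.25,-0.4,0,0,0,1,40],[-0.25,-0.4,0,0,0,1,40],[-0.25,-0.4,0,0,0,1,40],[-0.25,-0.4,0,0,0,1,40],[-0.15,-0.3,0,0,0,1,40],[-0.1,-0.2,0,0,0,1,40]]]';python3 -m crank '[[[0,0,0,0,0,1,40],[0,0,0,0,0,1,40],[0,0,0,0,0,1,40],[0,0,0,0,0,1,40],[0,0,0,0,0,1,40],[0,0,0,0,0,0,40]]]'
python3 - <<'E'
from h import *
snap('wrist','w6')
o=manip.get_obs();print(o['joint_pos'].round(3),o['position'],o['clock'])
E
```

```text
clock: 17.1
position: [0.4448, -0.2667, 0.3689]
ee_rot: [0.906, 0.423, -0.0, -0.0]
ft_force: [1.0, 0.8, 0.5]
grip_width: 0.472
clock: 17.85
position: [0.4455, -0.2657, 0.3688]
ee_rot: [0.794, 0.609, -0.0, -0.0]
ft_force: [0.2, 0.1, -0.2]
grip_width: 0.472
[ 0.327  0.055  0.13   1.505 -0.007  1.583  1.763] [ 0.44550285 -0.26576787  0.36879156] 17.9
```

View pics/w6.png

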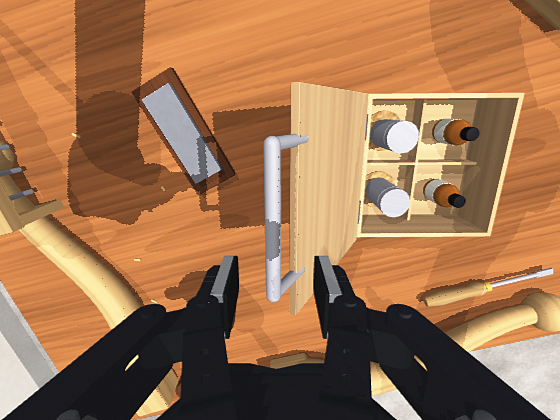

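The wrist picture shows the bar vertical at column 273, rows 140–297, with the jaws' centre at about 276. I check the bar position in this view.

```bash
python3 - <<'E'
from h import *
P,m,im=cloud('w6')
M=m&(P[...,2]>.29)&(P[...,2]<.315);M[:, :262]=0;M[:,284:]=0;M[:130]=0;M[300:]=0
q=P[M];print(len(q),q.mean(0).round(4),((q.max(0)+q.min(0))/2).round(4),np.percentile(q[:,2],[5,50,95]).round(4),np.ptp(q,0))
h=np.array([.4769,-.1496]);Y=(q[:,:2]-h)@np.array([.259,.966]);X=(q[:,:2]-h)@np.array([.966,-.259]);print(np.percentile(Y,[5,50,95]),np.percentile(X,[1,50,99]))
E
python3 -m crank '[[[0,0,-0.15,0,0,0,40],[0,0,-0.25,0,0,0,40],[0,0,-0.3,0,0,0,40],[0,0,-0.25,0,0,0,34],[0,0,-0.2,0,0,0,34],[0,0,-0.15,0,0,0,34],[0,0,-0.1,0,0,0,34],[0,0,0,0,0,0,34]]]'
```

```text
2740 [ 0.438  -0.2654  0.3053] [ 0.4444 -0.2661  0.2996] [0.3017 0.3059 0.3076] [0.12530164 0.04507293 0.01877564]
[-0.12761688 -0.12190282 -0.11649243] [-0.06404881 -0.01084337  0.06022893]
clock: 18.9
position: [0.4455, -0.2658, 0.2845]
ee_rot: [0.793, 0.609, -0.0, -0.0]
ft_force: [0.2, -0.7, 0.7]
grip_width: 0.394
```

```bash
python3 -m crank '[[[0,-0.01,0,0,0,0,25],[0,0,0,0,0,0,18],[0,0,0,0,0,0,5],[0,0,0,0,0,0,5],[0,0,0,0,0,0,5],[0,0,0,0,0,0,5]]]' 30
python3 - <<'E'
from h import *
snap('wrist','w7');snap('side','sd7')
o=manip.get_obs();print(o['joint_pos'].round(3),o['position'],o['clock'],o['ft_force'])
E
```

```text
clock: 19.65
position: [0.4457, -0.2668, 0.2851]
ee_rot: [0.793, 0.609, 0.0, 0.0]
ft_force: [-0.4, -1.9, 4.0]
grip_width: 0.125
[ 0.331  0.069  0.127  1.661 -0.009  1.411  1.768] [ 0.44568534 -0.26677279  0.2851061 ] 19.75 [-1.1603434  -3.50345158  4.33647721]
```

View pics/w7.png

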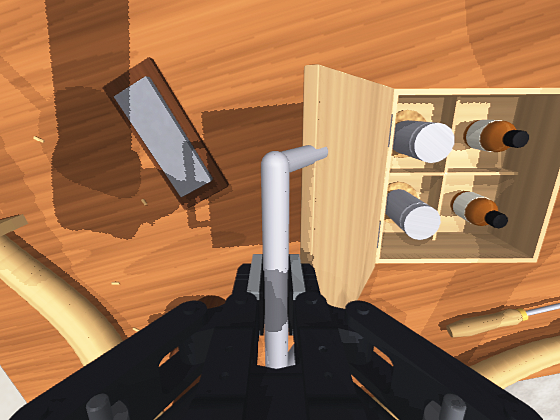

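View pics/sd7.png

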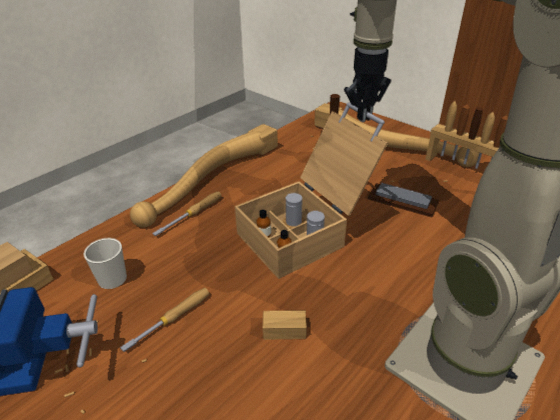

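The bar is gripped (opening reads 10.7 mm on the 12 mm bar), with the middle between the jaws. I work out the arc rows.

```bash
python3 - <<'E'
import numpy as np
w=np.array([.4,.8]+[1]*20+[.8,.4]);th=2.1-np.r_[0,np.cumsum(w)]/w.sum()*(2.1-1.571)
y=.238*np.cos(th);z=.238*np.sin(th);dy,dz=np.diff(y)/.06,np.diff(z)/.06
for i,r in enumerate(np.c_[dy*.259,dy*.966,dz].round(3)): print(i,r.tolist(),th[i+1].round(3))
E
```

```text
0 [0.008, 0.031, 0.019] 2.091
1 [0.017, 0.063, 0.037] 2.072
2 [0.021, 0.08, 0.044] 2.048
3 [0.022, 0.081, 0.042] 2.024
4 [0.022, 0.082, 0.04] 2.001
5 [0.022, 0.083, 0.038] 1.977
6 [0.022, 0.084, 0.036] 1.954
7 [0.023, 0.084, 0.034] 1.93
8 [0.023, 0.085, 0.032] 1.906
9 [0.023, 0.086, 0.03] 1.883
10 [0.023, 0.086, 0.028] 1.859
11 [0.023, 0.087, 0.026] 1.836
12 [0.023, 0.088, 0.023] 1.812
13 [0.024, 0.088, 0.021] 1.788
14 [0.024, 0.089, 0.019] 1.765
15 [0.024, 0.089, 0.017] 1.741
16 [0.024, 0.089, 0.015] 1.717
17 [0.024, 0.09, 0.013] 1.694
18 [0.024, 0.09, 0.01] 1.67
19 [0.024, 0.09, 0.008] 1.647
20 [0.024, 0.09, 0.006] 1.623
21 [0.024, 0.09, 0.004] 1.599
22 [0.019, 0.072, 0.001] 1.58
23 [0.01, 0.036, 0.0] 1.571
```

```bash
python3 -m crank '[[[0.008,0.03,0.02,0,0,0,5],[0.017,0.063,0.037,0,0,0,5],[0.02,0.08,0.044,0,0,0,5],[0.022,0.08,0.042,0,0,0,5],[0.022,0.08,0.04,0,0,0,5],[0.022,0.08,0.038,0,0,0,5],[0.022,0.08,0.036,0,0,0,5],[0.022,0.08,0.034,0,0,0,5]]]' 30
```

```text
clock: 20.75
position: [0.4549, -0.2314, 0.3021]
ee_rot: [0.793, 0.609, -0.0, -0.0]
ft_force: [-0.8, -3.2, 2.7]
grip_width: 0.128
```

```bash
python3 -m crank '[[[0.023,0.087,0.033,0,0,0,5],[0.023,0.087,0.031,0,0,0,5],[0.023,0.087,0.028,0,0,0,5],[0.023,0.088,0.026,0,0,0,5],[0.023,0.088,0.024,0,0,0,5],[0.023,0.088,0.022,0,0,0,5],[0.024,0.09,0.019,0,0,0,5],[0.024,0.09,0.017,0,0,0,5]]]'
python3 - <<'E'
from h import *
snap('side','sd8')
P,m,im=cloud('sd8')
x=np.array([.966,-.259]);y=np.array([.259,.966]);h=np.array([.4769,-.1496])
r=P[...,:2]-h;M=m&(abs(r@x)<.09)&(r@y<.03)&(r@y>-.12)&(P[...,2]>.13)&(P[...,2]<.25)
q=P[M];Y=(q[:,:2]-h)@y
f=np.polyfit(q[:,2],Y,1);print(len(q),'angle',np.pi/2-np.arctan(f[0]),np.std(Y-np.polyval(f,q[:,2])))
o=manip.get_obs();print(o['position'],o['ft_force'],o['grip_width'],'tcp ang',np.arccos(((o['position'][:2]-h)@y)/.238))
E
```

```text
clock: 21.75
position: [0.466, -0.1892, 0.314]
ee_rot: [0.793, 0.609, -0.0, -0.0]
ft_force: [-3.8, -0.1, 1.9]
grip_width: 0.125
2195 angle 1.7339921477176727 0.0013643231934468265
[ 0.46627997 -0.18832933  0.31420618] [-3.39745568  0.23108274  2.34659527] 0.12599451499378328 tcp ang 1.7403603075233796
```

View pics/sd8.png

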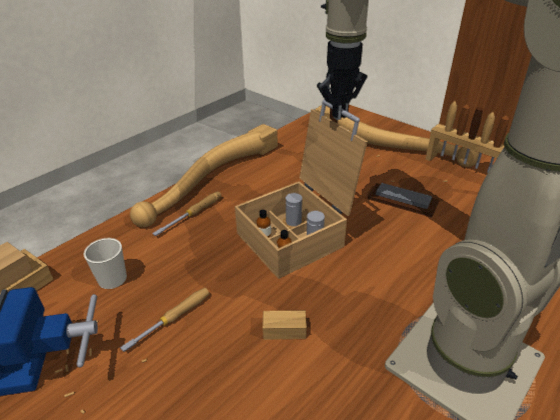

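The lid follows, at about 1.737 rad by both the camera and the TCP. There is 40 mm left along the arc.

```bash
python3 -m crank '[[[0.024,0.09,0.014,0,0,0,5],[0.024,0.09,0.012,0,0,0,5],[0.024,0.09,0.01,0,0,0,5],[0.024,0.09,0.008,0,0,0,5],[0.024,0.09,0.006,0,0,0,5],[0.024,0.09,0.004,0,0,0,5],[0.02,0.065,0.001,0,0,0,5],[0.01,0.03,0,0,0,0,5]]]'
python3 -m crank '[[[0,0,0,0,0,0,5],[0,0,0,0,0,0,5],[0,0,0,0,0,0,5]]]'
python3 - <<'E'
from h import *
snap('side','sd9');snap('scene','sc9')
x=np.array([.966,-.259]);y=np.array([.259,.966]);h=np.array([.4769,-.1496])
for t in('sd9','sc9'):
    P,m,im=cloud(t)
    r=P[...,:2]-h;M=m&(abs(r@x)<.09)&(r@y<.03)&(r@y>-.05)&(P[...,2]>.14)&(P[...,2]<.25)
    q=P[M];Y=(q[:,:2]-h)@y
    f=np.polyfit(q[:,2],Y,1);print(t,len(q),'angle',np.pi/2-np.arctan(f[0]),np.std(Y-np.polyval(f,q[:,2])))
o=manip.get_obs();print(o['position'],o['ft_force'],o['grip_width'],'tcp ang',np.arccos(((o['position'][:2]-h)@y)/.238),o['clock'])
E
```

```text
clock: 22.8
position: [0.4763, -0.151, 0.3173]
ee_rot: [0.793, 0.609, -0.0, -0.001]
ft_force: [-6.8, 0.0, 1.5]
grip_width: 0.128
clock: 23.18
position: [0.4762, -0.1512, 0.3173]
ee_rot: [0.793, 0.609, -0.0, -0.001]
ft_force: [-5.7, 0.2, 2.2]
grip_width: 0.126
sd9 1728 angle 1.5684107901807864 0.0011939012302161559
sc9 2021 angle 1.568120799328081 0.0016550688570437287
[ 0.47619317 -0.1512569   0.31730062] [-5.7551818   1.3994991   0.97144627] 0.12470785982584023 tcp ang 1.5782906395767269 23.275
```

View pics/sd9.png

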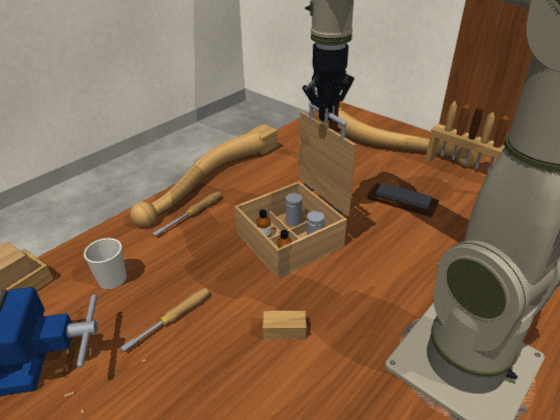

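View pics/sc9.png

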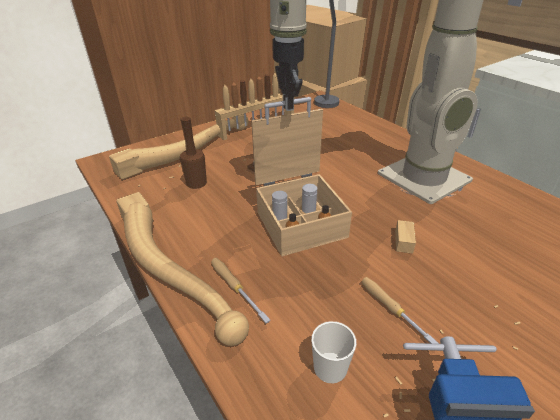

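The lid measures 1.568 rad in both cameras and the bar is still gripped (10.7 mm). The tins are upright at (293,210) and (315,224) in the side view, and the bystanders look unmoved. I hold briefly and hand in.

```bash
python3 -m crank '[[[0,0,0,0,0,0,5],[0,0,0,0,0,0,5],[0,0,0,0,0,0,5],[0,0,0,0,0,0,5]]]'
python3 - <<'E'
from workcell import manip
print(manip.hand_in())
E
```

```text
clock: 23.78
position: [0.4762, -0.1512, 0.3173]
ee_rot: [0.793, 0.609, -0.0, -0.001]
ft_force: [-6.1, 0.7, 1.7]
grip_width: 0.125
the job is handed in; nothing more can be done
None
```

I stood both tins on the cork discs and let go of them. I then gripped the lid's bar, swung the lid up over about 3 s, and handed in at 23.8 s still holding it at its balance point.

- **Tins:** after release, tin A measured about 2–3 mm from its disc centre and tin B about 1 mm. Both tops were at about 0.087 m, against 0.089 m expected. I took these readings before swinging the lid. Afterwards I checked the tins only by eye in the pictures, and both were still upright in place.
- **Lid:** both fixed cameras gave 1.568 rad, and the tool position gave 1.578 rad; both are inside 1.50–1.64. The grip force is set at 30 N and the opening reads 10.7 mm on the 12 mm bar. The tool pose did not change between the last readings.
- **Other things on the bench:** they look unmoved in the pictures, but I did not measure them.
- **Disagreements:** an early scene-camera reading of tin B was about 30 mm off because its image window took in other points. I dropped it, as the side and wrist views agreed within 1 mm. At the end about 6 N of side force, mostly along x, remained on the wrist. No check failed.

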